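# From tracing to banding at the porcelain painter's bench

## Task

The tracing is done and the line painting comes next: at the painter's bench, switch the tracing light box off (flip its toggle towards the robot) and switch the banding wheel on (flip its toggle away from the robot), in either order, each snapped fully over. Leave the drying fan's switch as it is, on.

Things in the scene. Friction and masses are not known exactly. Their poses are not given: they have to be found in the camera images.
- wheel_pivot (a point): Fixed point on the hinge axis of the toggle of the banding wheel, a grey box (285 x 160 x 60 mm) with a round 150 mm platter, its top 90 mm above the table, behind the switch. It lies 60 mm above the table, at deck height, mid switch plate; z up, x from the switch to the platter (away from the robot, at most 17 degrees aside), y along the hinge. Platter edge 75 mm along +x, box edge 55 mm along -x.
- wheel_bat (a joint): Its toggle bat: 0 leans to the robot (off), 0.5 upright, 1.0 leans away along +x (on). Black rod 10 mm thick, ball end 15 mm; ball centre 55 mm from the pivot point, so 26 mm along -x or +x and 48 mm above it at rest. A spring holds either side: 2 N at the ball starts it, past upright it snaps over to a hard stop. Starts at 0.
- lightbox_pivot (a point): Fixed point on the hinge axis of the toggle of the tracing light box, a grey box (285 x 160 x 60 mm) with a square white window flush in its deck behind the switch. It lies 60 mm above the table, at deck height, mid switch plate; z up, x from the switch to the window (away from the robot, at most 17 degrees aside), y along the hinge. Deck free for 120 mm along +x, 55 mm along -x.
- lightbox_bat (a joint): Its toggle bat: 0 leans to the robot (off), 0.5 upright, 1.0 leans away along +x (on). Black rod 10 mm thick, ball end 15 mm; ball centre 55 mm from the pivot point, so 26 mm along -x or +x and 48 mm above it at rest. A spring holds either side: 2 N at the ball starts it, past upright it snaps over to a hard stop. Starts at 1.0.
- fan_bat (a joint): the like bat on the drying fan (grey box 225 x 140 mm with an upright round caged fan behind the switch, 220 mm high in all), same values: starts at 1.0 (on) and is to stay there. The three appliances stand side by side, about 0.34 m apart, in any order.

How it is judged (in metres and radians):
At the end, for the whole second after the job is handed in: The banding wheel's bat leans away from the robot (joint above 0.85), the light box's bat leans towards the robot (below 0.15) and the fan's bat still leans away (above 0.85) (value of joint each of wheel_bat, fan_bat above 0.85 rad and value of joint lightbox_bat below 0.15 rad); the robot touches nothing.
It fails at once if the drying fan's switch is flipped (value of joint fan_bat below 0.5 rad).
It also fails if it takes over 43 s, if anything falls off the work surface, if the arm or the gripper's body presses on something with over 40 N, if the wrist force passes 120 N, or if a joint passes its speed limit or range.

## Robot

A 6-joint arm with a two-finger parallel gripper is mounted at the origin on the work surface. World frame = base frame: x ahead of the robot, y to its left, z up, the work surface at z = 0. Lengths are in mm, angles in rad, forces in N, time in s.
With the tool pointing down it reaches from about 300 to 875 mm from the base axis. Payload 6.4 kg.
Tool frame: the origin (TCP) lies on the front face of the gripper's body, between the roots of the fingers; the fingertips stand 64 mm ahead of it and the grasp point (between the pads) lies 45 mm ahead of it; z points along the fingers, y is the line along which they close (so a half turn about z gives the same grasp; the last joint's range is limited). The gripper opens to 88 mm and grips with 3 to 60 N. Pads are 18 mm wide; open, the fingers measure 123 mm over their backs; the gripper's body (75 mm by 187 mm) begins 45 mm behind the grasp point.
Start: joints at [-1.534, 0.181, 1.607, -0, 1.354, -0.206], TCP at [138.258, -558.146, 302.714] pointing down, gripper open.
Joint ranges: [-2.99, 2.99], [-0.89, 2.07], [0.3, 2.58], [-1.14, 4.28], [0, 2.63], [-3.12, 3.12]. Speed limits (rad/s): [2.57, 2.57, 3.01, 3.14, 3.14, 3.14].

## Interface

Orientations are given as a rotation vector (axis times angle).
In Python, from bench import readout, cams, manip gives the robot as it stands.
- The arm moves only by the tool play_rows, never from a script. Its argument "increments" is a list of rows, each a list of 3 entries, a list of its own where there are three numbers: the opening, from 0 (shut) to 1 (fully open), then the shift along the tool's x, y, z scaled (see below), then the turn about the tool's z scaled (see below). A call has 1 to 12 rows; each row is the pose to reach, as a shift and turn from the pose commanded when the call began, along the tool's axes at that moment, turning the shorter way round; what a row does not reach only later rows make up. The controller multiplies each number of a shift by 0.15 m and each number of a turn by pi rad. A row lasts 1/12 s, in which the tool goes at most 41.7 mm and 7.16 degrees, less where a joint would pass 70% of its speed; a pose out of reach is approached as far as the arm can. A call with a number of a shift or a turn outside -1 to 1 is refused whole. A call with a gripper value outside its range is refused whole. The fingers move at their own pace and stop on an object; the grip force is fixed at half the most. Time passes only in rows, so rows that repeat a pose let the fingers close. It gives the time, the measured TCP pose, the force, the opening and the grip force at its end, in the units of the state.
- readout.sense(): the state, without advancing time (a new reading comes with each control period).
- cams.grab_frame(name): name is "scene" or "top" or "wrist"; returns a dict with "frame" (480x640x3 uint8, red, green, blue), "range_z" (480x640 float32, mm along the optical axis (not along the pixel's ray), 0 where there is no reading), "fx", "fy", "cx", "cy" (pixels), "camera_from_world" (4x4, takes a point from world to camera coordinates); the wrist camera has in their place "T_tool_cam" (4x4, takes a point from camera to tool coordinates, whose origin is the TCP and whose axes are the flange's). Camera axes: x right, y down, z forward; pixel columns grow to the right and rows downward; lengths in mm; the calibration is good to about 2 mm. A picture is of the moment at which its call begins: read the wrist's pose just before it.
- manip.close_job(): hands the job in; it is judged then, once.
The state is a dict: "time_s": time; "qpos": joint angles; "qd": joint speeds; "effort": joint torques, N m; "position": TCP position; "orientation": TCP orientation; "contact_force": force on the tool from outside, world axes, zero at the start; "torque": the same for the moment, N m; "grip_width": opening from 0.0 (shut) to 1.0 (fully open); "gripper_force": force on a finger pad.
Only numpy, scipy, OpenCV 4.12 (cv2) and the standard library are available. Lean on these libraries where they do the work, as an engineer would, in place of code of your own. Each camera call takes 0.05 s, during which the arm holds its last target. There are 200 camera calls.

## Working session

There is one attempt and no reset: what is moved stays moved. The work goes in short steps, Python scripts to look and compute and a tool call to move; the robot and the scene stay as the last step left them, time stands still between calls to the robot, and variables do not carry over. Pictures are saved under pics/ and viewed, at most 10 in all, crops included, and the job is handed in when it is done.

Besides the shell and the picture viewer there is one more tool, called as name(argument=value, ...), one argument or row to a line, values as JSON. play_rows: Moves the arm, as the interface text tells. Shifts and turns lie within -1 to 1; 1 stands for 0.15 m of shift or pi rad of turn. Its arguments: {"type":"object","properties":{"increments":{"type":"array"}},"required":["increments"]}

```bash
mkdir -p pics
cat > h.py <<'E'
import numpy as np, cv2
from bench import readout, cams, manip
from scipy.spatial.transform import Rotation as R
def grab(name):
    s=readout.sense(); f=cams.grab_frame(name)
    if name=="wrist":
        T=np.eye(4); T[:3,:3]=R.from_rotvec(s["orientation"]).as_matrix(); T[:3,3]=s["position"]
        f["W"]=T@np.array(f["T_tool_cam"])
    else: f["W"]=np.linalg.inv(np.array(f["camera_from_world"]))
    return f
def cloud(f):
    v,u=np.mgrid[0:480,0:640]; z=f["range_z"]
    p=np.stack([(u-f["cx"])/f["fx"]*z,(v-f["cy"])/f["fy"]*z,z,np.ones_like(z)],-1)
    return (p@f["W"].T)[...,:3]
def save(f,n): cv2.imwrite("pics/"+n,f["frame"][...,::-1])
E
python3 - <<'E'
from h import *
f=grab("top"); g=grab("scene"); save(f,"top.png"); save(g,"scene.png")
np.savez("top.npz",c=cloud(f),fr=f["frame"]);np.savez("scene.npz",c=cloud(g),fr=g["frame"])
print(f["W"],g["W"]); print(readout.sense())
E
```

```text
[[ 1.50039355e-02 -9.94316410e-01  1.05402837e-01  4.02372883e+02]
 [-9.99709247e-01 -1.29276480e-02  2.03542950e-02 -1.17368934e+01]
 [-1.88759988e-02 -1.05677585e-01 -9.94221275e-01  1.19371442e+03]
 [ 0.00000000e+00  0.00000000e+00  0.00000000e+00  1.00000000e+00]] [[ 7.46186046e-01  5.01144785e-01 -4.38246836e-01  1.12198051e+03]
 [ 6.65440550e-01 -5.81111914e-01  4.68505942e-01 -6.57235529e+02]
 [-1.98811482e-02 -6.41219812e-01 -7.67099663e-01  1.17619805e+03]
 [ 0.00000000e+00  0.00000000e+00  0.00000000e+00  1.00000000e+00]]
{'time_s': 0.1, 'qpos': array([-1.53428462e+00,  1.81420641e-01,  1.60784567e+00, -7.85835141e-06,
        1.35379842e+00, -2.06295393e-01]), 'qd': array([-0.00021786, -0.00120538, -0.00311349,  0.00088038,  0.00011309,
       -0.00016654]), 'effort': array([ 4.85474484e-04, -4.34822452e+01, -3.42697442e+01,  7.04176747e-02,
        3.40588193e-02, -5.33262642e-05]), 'position': array([ 138.25061102, -557.76342819,  301.95621441]), 'orientation': array([-3.11701243e+00, -3.80289219e-01, -1.83968363e-04]), 'contact_force': array([-0.39344224,  0.04185559, -0.16975391]), 'torque': array([-0.04634789, -0.01605128,  0.02844567]), 'gripper_force': 0.0, 'grip_width': 1.0042786570780704}
```

View pics/top.png

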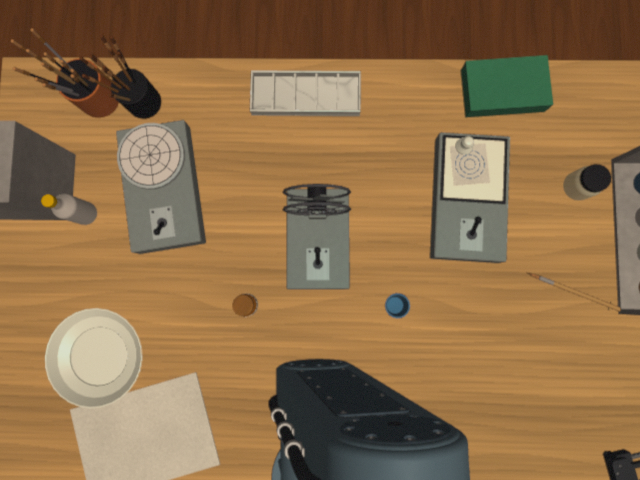

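View pics/scene.png

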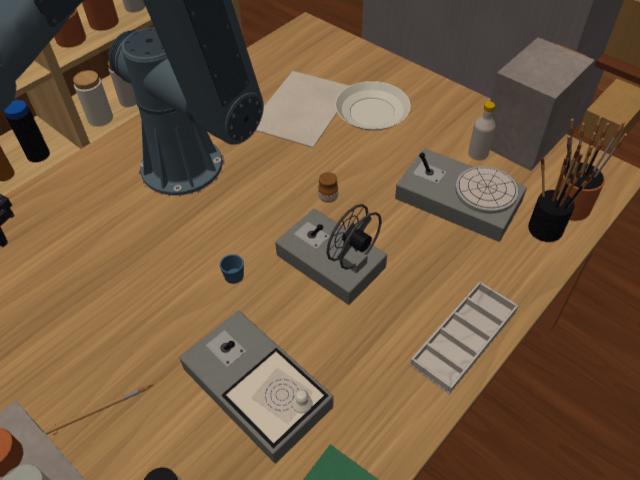

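The top view shows the wheel's switch at the left (plate about 162,223), the fan's in the middle (318,264) and the light box's at the right (472,234). The arm stands clear of all three. In the scene view the wheel's bat is at (428,170) and the light box's at (228,347). Next I measure the plates, the box axes and the balls.

Run:
```python
from h import *
d=np.load("top.npz");c=d["c"];fr=d["fr"].astype(int)
for n,(u,v) in dict(wheel=(162,223),fan=(318,264),light=(472,234)).items():
    v0,v1,u0,u1=v-24,v+24,u-20,u+20
    C=c[v0:v1,u0:u1];F=fr[v0:v1,u0:u1]
    deck=(abs(C[...,2]-60)<9)
    m=deck&(F.min(-1)>145); print(n,"plate px",m.sum(),"z",np.median(C[deck][:,2]))
    r=cv2.minAreaRect(C[m][:,:2].astype(np.float32)); print(" plate",np.round(r[0],1),np.round(r[1],1),round(r[2],1))
    b=C[...,2]>92; P=C[b]; print(" ball",b.sum(),P.mean(0).round(1),P[:,2].max().round(1))
    # box deck incl. everything
    y0,y1=max(0,v-120),v+50
    D=c[y0:y1,u-60:u+60].reshape(-1,3); k=abs(D[:,2]-61)<6
    r=cv2.minAreaRect(D[k][:,:2].astype(np.float32)); print(" deck",np.round(r[0],1),np.round(r[1],1),round(r[2],1), np.round(cv2.boxPoints(r)).tolist())
```

```text
wheel plate px 92 z 59.14436798341649
 plate [557.9 354.5] [58.7 25.1] 4.2
 ball 56 [516.1 311.2 244.7] 1193.7
 deck [677.3 387.3] [364.1 175.4] 13.5 [[480.0, 430.0], [521.0, 260.0], [875.0, 344.0], [834.0, 515.0]]
fan plate px 465 z 59.06613618804329
 plate [469.6  13.6] [66.7 46.6] 0.8
 ball 65 [478.5  10.1 274.5] 1193.7
 deck [526.5  15.1] [224.7 139.2] 1.2 [[413.0, 82.0], [416.0, -57.0], [640.0, -52.0], [637.0, 87.0]]
light plate px 414 z 58.99435884354875
 plate [ 539.  -324.5] [47.8 65.5] 85.5
 ball 72 [ 539.2 -280.2  258. ] 1193.7
 deck [ 625.5 -327.5] [160.9 284.6] 86.9 [[479.0, -400.0], [763.0, -415.0], [772.0, -255.0], [488.0, -239.0]]
```

Run:
```python
from h import *
d=np.load("top.npz");c=d["c"];fr=d["fr"].astype(int)
u,v=162,223
for n,(u,v) in dict(wheel=(162,223),light=(472,234)).items():
    C=c[v-24:v+24,u-20:u+20];F=fr[v-24:v+24,u-20:u+20]; ok=C[...,2]<300
    m=ok&(abs(C[...,2]-60)<9)&(F.min(-1)>130); r=cv2.minAreaRect(C[m][:,:2].astype(np.float32)); print(n,m.sum(),r)
    P=C[ok&(C[...,2]>85)]; i=P[:,2]>P[:,2].max()-12; print(" ball",len(P),P[i].mean(0).round(1),P[:,2].max().round(1))
    M=np.zeros(c.shape[:2],np.uint8); M[v-115:v+45,u-55:u+55]=1
    k=((abs(c[...,2]-60)<5)&(fr.max(-1)-fr.min(-1)<30)&(M>0)).astype(np.uint8)
    k=cv2.morphologyEx(k,cv2.MORPH_OPEN,np.ones((3,3)))
    _,L,st,_=cv2.connectedComponentsWithStats(k); k=L==1+st[1:,4].argmax()
    r=cv2.minAreaRect(c[k][:,:2].astype(np.float32)); print(" deck",r,np.round(cv2.boxPoints(r)).tolist())
```

```text
wheel 459 ((557.9364013671875, 363.2379455566406), (69.72209167480469, 49.959720611572266), 9.001459121704102)
 ball 56 [530.5 357.2 112.7] 118.6
 deck ((616.368408203125, 372.34381103515625), (230.2936248779297, 157.60971069335938), 9.909918785095215) [[489.0, 430.0], [517.0, 275.0], [743.0, 315.0], [716.0, 470.0]]
light 530 ((539.1373291015625, -324.8013000488281), (50.41719436645508, 70.00639343261719), 87.73504638671875)
 ball 74 [ 563.9 -323.7  111.6] 117.6
 deck ((625.0816040039062, -327.4017333984375), (158.9551239013672, 283.39117431640625), 86.978759765625) [[479.0, -399.0], [762.0, -414.0], [771.0, -256.0], [488.0, -241.0]]
```

```bash
cat >> h.py <<'E'
LP=np.array([538.8,-323.5]);LY=-3.0; WP=np.array([557.5,362.5]);WY=9.7
def go(x,y,z,yaw):
    s=readout.sense(); M=R.from_rotvec(s["orientation"]).as_matrix()
    d=M.T@(np.array([x,y,z])-s["position"]); cur=np.degrees(np.arctan2(M[1,0],M[0,0]))
    print("t",round(s["time_s"],2),"F",s["contact_force"].round(1),"shift",(d/150).round(3),"turn",round(-(yaw-cur)/180,4))
def rel(P,Y,a,z): # TCP target a mm along the appliance's x axis from its pivot
    y=np.radians(Y); go(P[0]+a*np.cos(y),P[1]+a*np.sin(y),z,Y)
E
python3 -c "
from h import *
rel(LP,LY,58,300)"
```

```text
t 0.1 F [-0.4  0.  -0.2] shift [ 3.337 -0.761  0.015] turn 0.094
```

play_rows(
  increments=[
    [0,[0.25,-0.06,0],0.03],
    [0,[0.5,-0.12,0],0.06],
    [0,[0.75,-0.17,0],0.094],
    [0,[1,-0.23,0],0.094],
    [0,[1,-0.23,0],0.094],
    [0,[1,-0.23,0],0.094],
  ],
)

```text
time_s: 0.6
position: [277.1, -487.3, 302.4]
orientation: [-3.14, 0.076, 0.001]
contact_force: [-0.5, 0.7, -1.0]
grip_width: 0.571
gripper_force: 0.0
```

```bash
python3 -c "
from h import *
rel(LP,LY,58,300); print(readout.sense()['grip_width'])"
```

```text
t 0.6 F [-0.5  0.7 -1. ] shift [ 2.076 -1.174  0.016] turn 0.0013
0.5712763441500527
```

play_rows(
  increments=[
    [0,[0.2,-0.12,0],0],
    [0,[0.4,-0.23,0],0],
    [0,[0.6,-0.34,0],0],
    [0,[0.8,-0.45,0],0],
    [0,[1,-0.56,0],0],
    [0,[1,-0.56,0],0],
    [0,[1,-0.56,0],0],
  ],
)

```text
time_s: 1.18
position: [429.9, -412.6, 302.2]
orientation: [-3.14, 0.079, 0.001]
contact_force: [0.4, -0.7, -0.2]
grip_width: 0.038
gripper_force: 0.0
```

play_rows(
  increments=[
    [0,[0.2,-0.12,0],0],
    [0,[0.4,-0.24,0],0],
    [0,[0.6,-0.36,0],0],
    [0,[0.8,-0.48,0],0],
    [0,[1,-0.6,0],0],
    [0,[1,-0.6,0],0],
    [0,[1,-0.6,0],0],
    [0,[1,-0.6,0],0],
  ],
)

```text
time_s: 1.85
position: [582.7, -332.2, 302.2]
orientation: [3.14, -0.085, -0.002]
contact_force: [-0.3, -0.7, 0.5]
grip_width: 0.006
gripper_force: 0.0
```

```bash
python3 -c "
from h import *
rel(LP,LY,58,300)
f=grab('wrist');save(f,'w1.png');c=cloud(f);np.savez('w1.npz',c=c,fr=f['frame'])
w=(abs(c[...,0]-LP[0])<60)&(abs(c[...,1]-LP[1])<50)&(c[...,2]>90)&(c[...,2]<135)
P=c[w];print(len(P),P[:,2].max(),np.median(P[P[:,2]>P[:,2].max()-8],0)) if len(P) else print('none')
print(readout.sense()['position'],readout.sense()['grip_width'])"
```

```text
t 1.85 F [-0.3 -0.7  0.5] shift [ 0.091 -0.043  0.015] turn -0.0005
340 119.11956105079776 [ 568.57370514 -325.64270029  115.42596034]
[ 582.55474549 -332.39612231  302.39811617] 0.0022151565225228364
```

View pics/w1.png

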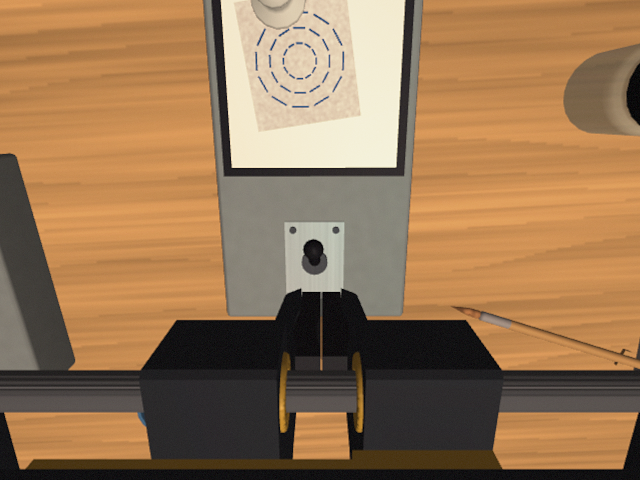

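The wrist view shows the light box's ball at (314,248), which measures (567,-325,108) and agrees with the top camera. The deck behind it is free up to the window. I go down on the far side and pull towards the robot.

play_rows(
  increments=[
    [0,[0.12,-0.04,0],0],
    [0,[0.12,-0.04,0],0],
    [0,[0.12,-0.04,0.25],0],
    [0,[0.12,-0.04,0.5],0],
    [0,[0.12,-0.04,0.7],0],
    [0,[0.12,-0.04,0.85],0],
    [0,[0.12,-0.04,0.96],0],
    [0,[0.12,-0.04,0.96],0],
    [0,[0.12,-0.04,0.96],0],
    [0,[0.12,-0.04,0.96],0],
  ],
)

```text
time_s: 2.73
position: [602.5, -326.8, 160.4]
orientation: [3.139, -0.084, 0.002]
contact_force: [0.1, -0.4, -0.1]
grip_width: 0.005
gripper_force: 0.0
```

```bash
python3 -c "
from h import *
rel(LP,LY,0,158)"
```

```text
t 2.73 F [ 0.1 -0.4 -0.1] shift [-0.425  0.     0.016] turn -0.0004
```

play_rows(
  increments=[
    [0,[-0.08,0,0],0],
    [0,[-0.16,0,0],0],
    [0,[-0.22,0,0],0],
    [0,[-0.28,0,0],0],
    [0,[-0.34,0,0],0],
    [0,[-0.39,0,0],0],
    [0,[-0.43,0,0],0],
    [0,[-0.43,0,0],0],
    [0,[-0.43,0,0],0],
  ],
)

```text
time_s: 3.48
position: [537.8, -322.2, 158.6]
orientation: [-3.14, 0.083, 0.0]
contact_force: [0.5, -0.1, 0.3]
grip_width: 0.009
gripper_force: 0.0
```

play_rows(
  increments=[
    [0,[0.12,0,0],0],
    [0,[0.12,0,-0.2],0],
    [0,[0.12,0,-0.4],0],
    [0,[0.12,0,-0.6],0],
    [0,[0.12,0,-0.8],0],
    [0,[0.12,0,-0.96],0],
    [0,[0.12,0,-0.96],0],
    [0,[0.12,0,-0.96],0],
  ],
)

```text
time_s: 4.15
position: [557.0, -323.5, 304.6]
orientation: [3.138, -0.082, 0.005]
contact_force: [0.2, 0.4, -0.7]
grip_width: 0.002
gripper_force: 0.0
```

```bash
python3 -c "
from h import *
go(440,-200,302,-3)
f=grab('wrist');c=cloud(f);save(f,'w2.png')
w=(abs(c[...,0]-LP[0])<60)&(abs(c[...,1]-LP[1])<50)&(c[...,2]>90)&(c[...,2]<135)
P=c[w];print(len(P),P[:,2].max(),np.median(P[P[:,2]>P[:,2].max()-8],0)) if len(P) else print('none')"
```

```text
t 4.15 F [ 0.2  0.4 -0.7] shift [-0.822 -0.782  0.013] turn 0.0001
543 119.21586096599702 [ 516.21713215 -322.90279672  115.48179991]
```

The light box's ball now stands 23 mm on the robot's side of the pivot, so it has flipped. Next I move to the wheel at height, passing in front of the fan.

play_rows(
  increments=[
    [0,[-0.16,-0.16,0],0],
    [0,[-0.33,-0.31,0],0],
    [0,[-0.5,-0.47,0],0],
    [0,[-0.66,-0.62,0],0],
    [0,[-0.82,-0.78,0],0],
    [0,[-0.82,-0.78,0],0],
  ],
)

```text
time_s: 4.7
position: [435.4, -195.0, 299.3]
orientation: [-3.135, 0.08, 0.01]
contact_force: [-0.3, -0.1, 0.2]
grip_width: 0.002
gripper_force: 0.0
```

play_rows(
  increments=[
    [0,[-0.01,-0.2,0],0],
    [0,[-0.02,-0.4,0],0],
    [0,[-0.03,-0.6,0],0],
    [0,[-0.04,-0.8,0],0],
    [0,[-0.05,-1,0],0],
    [0,[-0.05,-1,0],0],
  ],
)

```text
time_s: 5.2
position: [439.2, -45.6, 301.1]
orientation: [-3.138, 0.076, 0.005]
contact_force: [-0.5, 0.8, -1.1]
grip_width: 0.001
gripper_force: 0.0
```

play_rows(
  increments=[
    [0,[-0.01,-0.2,0],0],
    [0,[-0.02,-0.4,0],0],
    [0,[-0.03,-0.6,0],0],
    [0,[-0.04,-0.8,0],0],
    [0,[-0.05,-1,0],0],
    [0,[-0.05,-1,0],0],
  ],
)

```text
time_s: 5.7
position: [439.8, 103.9, 301.4]
orientation: [-3.139, 0.076, 0.004]
contact_force: [0.1, 0.8, 0.1]
grip_width: 0.005
gripper_force: 0.0
```

play_rows(
  increments=[
    [0,[-0.01,-0.2,0],-0.02],
    [0,[-0.02,-0.4,0],-0.04],
    [0,[-0.03,-0.6,0],-0.06],
    [0,[-0.04,-0.8,0],-0.07],
    [0,[-0.05,-1,0],-0.07],
    [0,[-0.05,-1,0],-0.07],
    [0,[-0.05,-1,0],-0.07],
    [0,[-0.05,-1,0],-0.07],
  ],
)

```text
time_s: 6.37
position: [440.8, 249.7, 301.6]
orientation: [3.13, 0.262, -0.003]
contact_force: [0.8, 0.6, 0.9]
grip_width: 0.005
gripper_force: 0.0
```

```bash
python3 -c "
from h import *
rel(WP,WY,-62,300)
f=grab('wrist');c=cloud(f);save(f,'w3.png')
w=(abs(c[...,0]-WP[0])<50)&(abs(c[...,1]-WP[1])<50)&(c[...,2]>96)&(c[...,2]<135)
P=c[w];print(len(P),P[:,2].max(),np.median(P[P[:,2]>P[:,2].max()-8],0)) if len(P) else print('none')"
```

```text
t 6.37 F [0.8 0.6 0.9] shift [ 0.479 -0.611  0.009] turn -0.0006
620 118.83479292483838 [532.61374885 356.85512168 115.20977986]
```

View pics/w3.png

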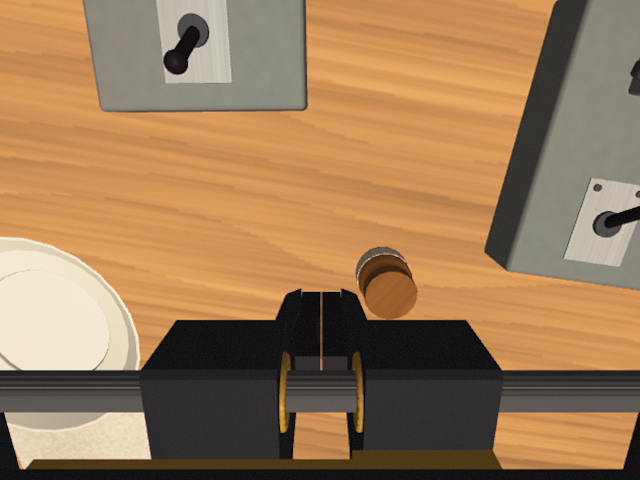

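The wrist view shows the wheel's ball at (176,62), which measures (532.6,357), where it was expected (532,358). I go to the near side, down, and push away.

play_rows(
  increments=[
    [0,[0.12,-0.15,0],0],
    [0,[0.24,-0.3,0],0],
    [0,[0.36,-0.46,0],0],
    [0,[0.48,-0.61,0],0],
    [0,[0.48,-0.61,0],0],
    [0,[0.48,-0.61,0.2],0],
    [0,[0.48,-0.61,0.4],0],
    [0,[0.48,-0.61,0.6],0],
    [0,[0.48,-0.61,0.8],0],
    [0,[0.48,-0.61,0.95],0],
    [0,[0.48,-0.61,0.95],0],
    [0,[0.48,-0.61,0.95],0],
  ],
)

```text
time_s: 7.42
position: [496.0, 351.1, 159.3]
orientation: [3.129, 0.26, -0.005]
contact_force: [-0.6, -0.1, 0.3]
grip_width: 0.007
gripper_force: 0.0
```

```bash
python3 -c "
from h import *
rel(WP,WY,0,158)"
```

```text
t 7.42 F [-0.6 -0.1  0.3] shift [ 0.417 -0.007  0.007] turn -0.0011
```

play_rows(
  increments=[
    [0,[0.08,0,0],0],
    [0,[0.16,0,0],0],
    [0,[0.22,0,0],0],
    [0,[0.28,0,0],0],
    [0,[0.34,0,0],0],
    [0,[0.39,0,0],0],
    [0,[0.43,0,0],0],
    [0,[0.43,0,0],0],
    [0,[0.43,0,0],0],
  ],
)

```text
time_s: 8.17
position: [560.0, 363.7, 159.9]
orientation: [3.131, 0.262, -0.001]
contact_force: [-0.4, 0.2, -1.0]
grip_width: 0.001
gripper_force: 0.0
```

play_rows(
  increments=[
    [0,[-0.12,0,0],0],
    [0,[-0.12,0,-0.2],0],
    [0,[-0.12,0,-0.4],0],
    [0,[-0.12,0,-0.6],0],
    [0,[-0.12,0,-0.8],0],
    [0,[-0.12,0,-0.96],0],
    [0,[-0.12,0,-0.96],0],
    [0,[-0.12,0,-0.96],0],
  ],
)

```text
time_s: 8.83
position: [542.4, 361.1, 305.9]
orientation: [-3.13, -0.263, -0.005]
contact_force: [-0.4, -0.4, 0.2]
grip_width: 0.004
gripper_force: 0.0
```

play_rows(
  increments=[
    [0,[-0.25,0,0],0],
    [0,[-0.5,0,0],0],
    [0,[-0.7,0,0],0],
    [0,[-0.8,0,0],0],
    [0,[-0.8,0,0],0],
    [0,[-0.8,0,0],0],
    [0,[-0.8,0,0],0],
  ],
)

```text
time_s: 9.42
position: [424.3, 340.7, 303.4]
orientation: [3.13, 0.262, -0.001]
contact_force: [0.9, 0.2, 0.8]
grip_width: 0.004
gripper_force: 0.0
```

```bash
python3 -c "
from h import *
f=grab('wrist');c=cloud(f)
w=(abs(c[...,0]-WP[0])<50)&(abs(c[...,1]-WP[1])<50)&(c[...,2]>96)&(c[...,2]<135)
P=c[w];print(len(P),np.median(P[P[:,2]>P[:,2].max()-8],0)) if len(P) else print('none')
g=grab('scene');save(g,'s2.png');print(readout.sense()['contact_force'],readout.sense()['position'])"
```

```text
none
[ 0.92387208 -0.92357883 -1.22902201] [424.80251229 340.68781217 303.62614586]
```

View pics/s2.png

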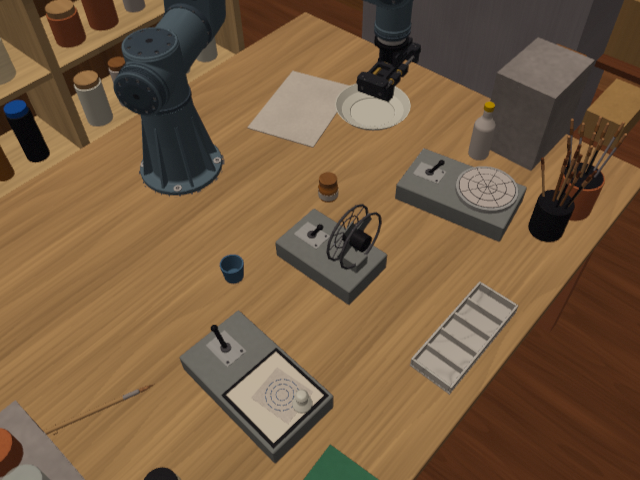

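The scene view shows the wheel's bat at (436,167) now leaning away, the fan's unchanged at (316,231) and the light box's at (218,335) leaning to the robot. The arm is clear. I check the ball positions by depth and hand in if they agree.

Run:
```python
from h import *
c=cloud(grab('scene')); ok=True
for n,P,Y,sg in (("wheel",WP,WY,1),("light",LP,LY,-1),("fan",np.array([469.6,13.6]),1.2,1)):
    e=np.array([np.cos(np.radians(Y)),np.sin(np.radians(Y))]); n2=np.array([-e[1],e[0]])
    q=c[...,:2]-P; a=q@e; b=q@n2
    m=(abs(a)<45)&(abs(b)<15)&(c[...,2]>100)&(c[...,2]<122)
    x=np.median(a[m]) if m.any() else 0; print(n,m.sum(),round(x,1)); ok&=sg*x>18
if ok: print(manip.close_job())
```

```text
wheel 36 26.4
light 56 -22.4
fan 34 27.8
the job is handed in; nothing more can be done
None
```

I switched the light box off and the banding wheel on, left the fan on, and handed the job in with the arm clear; the last depth check put all three bats fully over on the right sides, but no verdict was shown.

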